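# Load the check scale to its green band, then fit and hold its adjusting knob

### The arm

A 6-joint arm with a two-finger parallel gripper is mounted at the origin on a cart in front of the work surface, level with it; the furniture and walls round the work are solid. World frame = base frame: x ahead of the robot, y to its left, z up, the work surface at z = 0. Lengths are in mm, angles in rad, forces in N, time in s.
With the tool pointing down it reaches from about 300 to 775 mm from the base axis. Payload 14.6 kg.
Tool frame: the origin (TCP) lies at the very end of the fingers, on their centre line; the grasp point (between the pads) lies 19 mm behind it; z points along the fingers, y is the line along which they close (so a half turn about z gives the same grasp; the last joint's range is limited). The gripper opens to 94 mm and grips with 3 to 60 N. Pads are 16 mm wide; open, the fingers measure 119 mm over their backs; the gripper's body (75 mm by 177 mm) begins 78 mm behind the grasp point.
Start: joints at [-1.26, 0.3, 1.521, -0, 1.321, -0.067], TCP at [202.874, -511.206, 205.446] pointing down, gripper open.
Joint ranges: [-3.03, 3.03], [-0.79, 2.21], [0.23, 2.52], [-1.04, 4.18], [0, 3.07], [-2.55, 2.55]. Speed limits (rad/s): [2.22, 2.22, 2.57, 3.14, 3.14, 3.14].

### API

Orientations are given as [roll, pitch, yaw] about the fixed x, y, z axes, in that order (R = Rz(yaw) Ry(pitch) Rx(roll)).
In Python, from cell import manip, camera, get_calibration gives the robot as it stands. The module is installed in compiled form; this text tells all that it offers.
- The arm moves only by the tool jog_arm, never from a script. Its argument "plan" is one flat list of numbers, 6 for each row, row after row: the shift along the world's x, y, z in m, then the turn, a rotation vector about the world's x, y, z in degrees. A call has 1 to 20 rows; each row is the pose to reach, as a shift and turn from the pose commanded when the call began; what a row does not reach only later rows make up. A row lasts 1/10 s, in which the tool goes at most 50 mm and 8.59 degrees, less where a joint would pass 70% of its speed; a pose out of reach is approached as far as the arm can. A call with a gripper value outside its range is refused whole. "claw" is the finger opening in m, from 0 to 0.094, set as the call begins (left out, the last holds). The fingers move at their own pace and stop on an object; "force" is the grip in N (left out, the last holds). Time passes only in rows, so rows that repeat a pose let the fingers close. It gives the time, the measured TCP pose, the force, the opening and the grip force at its end, in the units of the state.
- manip.read_state(): the state, without advancing time (a new reading comes with each control period).
- camera(name): name is "scene" or "top" or "wrist"; returns (picture, depth): 420x560x3 uint8, red, green, blue; 420x560 float32, mm along the optical axis (not along the pixel's ray), 0 where there is no reading.
- get_calibration(name): a dict with "fx", "fy", "cx", "cy" (pixels), "origin" and "attitude" of the camera in the world. Camera axes: x right, y down, z forward; pixel columns grow to the right and rows downward; lengths in mm; the calibration is good to about 2 mm. The wrist camera is an equidistant fisheye: a pixel r from the principal point sees the ray r / f radians off the axis. A picture is of the moment at which its call begins: read the wrist's pose just before it. get_calibration takes no time and is no camera call; for the wrist camera it gives the pose at the moment of the call.
- manip.sign_off(): hands the job in; it is judged then, once.
The state is a dict: "clock": time; "joints": joint angles; "qd": joint speeds; "effort": joint torques, N m; "eef_pos": TCP position; "eef_rot": TCP orientation; "wrist_force": force on the tool from outside, world axes, zero at the start; "moment": the same for the moment, N m; "finger_gap": finger opening in mm; "finger_force": force on a finger pad.
Only numpy, scipy, OpenCV 4.12 (cv2) and the standard library are available. Lean on these libraries where they do the work, as an engineer would, in place of code of your own. Each camera call takes 0.05 s, during which the arm holds its last target. There are 200 camera calls.

### The job

Set the spring check scale: stand the brass weights on its pan one at a time until the red pointer rests inside the green band. Then take the black knob, turn it so that the flat in its bore (under the white line) matches the flat of the scale's D-shaft, fit it fully onto the shaft and push it in against the spring. Finish still gripping the knob and holding it pushed in, with the pan free, and do not disturb the jars, the label roll or the loose lid.

Things in the scene. Friction and masses are not known exactly. Their poses are not given: they have to be found in the camera images.
- scale: grey spring check scale fixed to the table, 140 x 280 mm (x, y); origin under its centre, on the table; z up, x away from its dial face, y towards the pan side. A low bed (36 mm high) carries the pan, centred at y = +75 mm; a tower (70 mm high, from y = -140 to 0 mm) carries the shaft at y = -85 mm
- green_band (a point): centre of the green band (44 mm wide, 9 mm high, 39 mm above the table) on the white dial plate on the tower's front. The red pointer is a level wire 3 mm in front of the plate, 58 mm above the table at pan value 0; it sinks with the pan
- pan_top (a point): centre of the top of the round flat pan (120 mm across, 4 mm thick), 85 mm above the table when the pan value is 0; it moves straight down under load and never tilts
- pan (a joint): how far the pan has sunk, m (0 to 0.036). Each 200 g weight sinks it by 8 mm; it settles in under a second. The pan's own mass differs from case to case: empty it rests at about 2 to 13 mm. The pointer is inside the green band from 14.5 to 23.5 mm; one or two weights are needed
- weight_1_center (a point): turned brass test weight, 200 g: plain cylinder 28 mm across from its foot to 37 mm up, then a neck and a 20 mm button, 50 mm high in all; stands upright on its foot; identical to the other two; origin at its centre, 25 mm above its foot
- weight_2_center (a point): turned brass test weight, 200 g: plain cylinder 28 mm across from its foot to 37 mm up, then a neck and a 20 mm button, 50 mm high in all; stands upright on its foot; identical to the other two; origin at its centre, 25 mm above its foot
- weight_3_center (a point): turned brass test weight, 200 g: plain cylinder 28 mm across from its foot to 37 mm up, then a neck and a 20 mm button, 50 mm high in all; stands upright on its foot; identical to the other two; origin at its centre, 25 mm above its foot
- knob_center (a point): black ribbed round knob, 41 mm across, 42 mm high, 45 g, standing upright on its open underside; origin on its axis, half-way up (21 mm); z up. In its underside is a D-shaped bore 18.5 mm deep, 18.4 mm across, its flat 6.2 mm from the axis on the -x side; a white line on top and down the side marks the -x side
- shaft_seat (a point): steel D-shaft upright on the tower: origin on its axis at the top of its 32 mm wide collar, 85 mm above the table at rest; z up. The shaft rises 16 mm above this, 16 mm across, its flat 5 mm from the axis on the -x side, tip chamfered. Fully on: knob underside on the collar (knob centre 21 mm above), both -x axes the same way, 0.2 rad of play. Turns only stiffly (0.12 N m); set differently each time
- shaft (a joint): how far the shaft is pushed in, m (0 to 0.008 at its stop). Sprung: starts to move at 3 N, 5.4 N at 4 mm, 7.8 N at the stop; it springs back when let go. Counts as pushed in above 4 mm
- jar_greens_06: loose pickle jar with a gold lid, nearest to the scale on its right (the other jars are fixed), 71 mm across, 99 mm high, to be left alone; origin under its centre
- roll: loose white label roll, 69 mm across, 50 mm high, to be left alone; origin under its centre
- lid: loose gold tin lid, 69 mm across, 14 mm high, to be left alone; origin under its centre
Things that resemble listed ones, but are neither listed nor needed, are in the scene too. Leave any blue look-alike of the part that bears weight_2_center alone.

How it is judged (in metres and radians):
On the way, in this order (a step that is already met when the one before it is completed fails the run):
1. weights stand on the pan, let go, and the pointer rests in the green band (value of joint pan between 0.0145 and 0.0235 m and contact force between the arm and weight_1 below 0.3 N and contact force between the arm and weight_2 below 0.3 N and contact force between the arm and weight_3 below 0.3 N and contact force between the arm and scale below 0.5 N and velocity of joint pan between -0.01 and 0.01 m/s), for 0.3 s.
2. the knob is fully on the D-shaft, flat to flat (z of knob_center in the frame of shaft_seat between 0.0185 and 0.0235 m and horizontal distance between knob_center and shaft_seat below 0.004 m and angle between the x axis of knob_center and the x axis of shaft_seat, either way round below 0.3 rad), for 0.1 s.
At the end, for the whole second after the job is handed in: Pan sunk 14.5 to 23.5 mm (pointer in the green band), weights and scale not touched by the robot; knob on the D-shaft down to its collar (within 2.5 mm, 4 mm off axis, 0.3 rad), gripped by the fingers (over 2 N) and pushed in more than 4 mm (all of step 2 and value of joint pan between 0.0145 and 0.0235 m and contact force between the arm and weight_1 below 0.3 N and contact force between the arm and weight_2 below 0.3 N and contact force between the arm and weight_3 below 0.3 N and contact force between the arm and scale below 0.5 N and value of joint shaft above 0.004 m and contact force between the fingers and knob above 2 N); the arm keeps its last pose, push and grip.
It fails at once if the gold-lidded jar is disturbed (moved more than 30 mm) (distance of jar_greens_06 from where it was at the start of the episode above 0.03 m).
It fails at once if the label roll is disturbed (moved more than 30 mm) (distance of roll from where it was at the start of the episode above 0.03 m).
It fails at once if the loose lid is disturbed (moved more than 30 mm) (distance of lid from where it was at the start of the episode above 0.03 m).
It also fails if it takes over 69 s, if anything falls off the work surface, if the arm or the gripper's body presses on something with over 40 N, if the wrist force passes 120 N, or if a joint passes its speed limit or range.

## Working session

There is one attempt and no reset: what is moved stays moved. The work goes in short steps, Python scripts to look and compute and a tool call to move; the robot and the scene stay as the last step left them, time stands still between calls to the robot, and variables do not carry over. Pictures are saved under pics/ and viewed, at most 10 in all, crops included, and the job is handed in when it is done.

Besides the shell and the picture viewer there is one more tool, called after ">>>" as name(argument=value, ...), one argument or row to a line, values as JSON. jog_arm: Moves the arm, as the interface text tells. Its arguments: {"type":"object","properties":{"plan":{"type":"array"},"claw":{"type":"number"},"force":{"type":"number"}},"required":["plan"]}

```bash
mkdir -p pics; cat > h.py <<'E'
import numpy as np, cv2
from cell import manip, camera, get_calibration
def snap(n):
    c=get_calibration(n); p,d=camera(n); return p,d,c
def world(c,d,u,v):
    z=d[v,u]; R=np.array(c['attitude']); R=R if R.shape==(3,3) else None
    pc=np.stack([(u-c['cx'])/c['fx']*z,(v-c['cy'])/c['fy']*z,z],-1)
    return pc@R.T+np.array(c['origin'])
E
python3 - <<'E'
from h import *
print(manip.read_state())
for n in ("scene","top"):
    p,d,c=snap(n); print(n,c); cv2.imwrite(f"pics/{n}0.png",cv2.cvtColor(p,cv2.COLOR_RGB2BGR)); np.savez(f"{n}0.npz",p=p,d=d)
E
```

```text
{'clock': 0.0, 'joints': array([-1.25961457e+00,  3.00485453e-01,  1.52158594e+00,  3.33281012e-05,
        1.32070221e+00, -6.66283876e-02]), 'qd': array([-0.00069531,  0.00024761, -0.00014242, -0.00015687, -0.00028129,
       -0.00131233]), 'effort': array([ 1.69687395e-03, -5.31803834e+01, -3.52737021e+01,  7.08409259e-02,
        2.43463519e-02, -9.50713343e-05]), 'eef_pos': array([ 202.79670711, -510.96140127,  204.87640382]), 'eef_rot': array([-3.14041647e+00, -1.10836622e-04,  3.77801811e-01]), 'wrist_force': array([-0.41438045,  0.01247392, -0.19032109]), 'moment': array([ 0.00027348, -0.00470697, -0.0204495 ]), 'finger_force': 0.0, 'finger_gap': 93.56063248330172}
scene {'fx': 495.27283013321835, 'fy': 495.27283013321835, 'cx': 282.5690958812167, 'cy': 213.8812831645622, 'origin': array([ 63.75494616, 688.70318904, 791.28834552]), 'attitude': array([-2.28878701, -0.00466396, -2.47075525])}
top {'fx': 437.80293415187936, 'fy': 437.80293415187936, 'cx': 285.27466754537215, 'cy': 212.84588698674915, 'origin': array([ 338.79428135,   67.15289935, 1177.75307694]), 'attitude': array([-2.97511308,  0.00917193, -1.58380279])}
```

View pics/scene0.png

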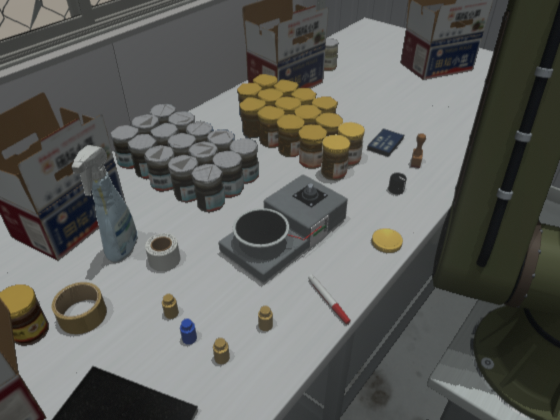

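View pics/top0.png

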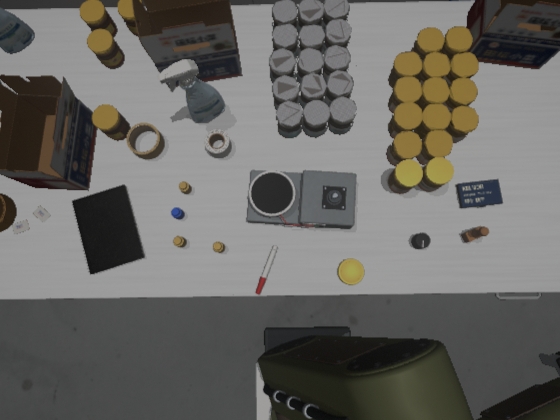

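The top view shows the pan at (272,193), the shaft at (335,197) and the knob at (421,241). The brass weights are at (184,187), (179,242) and (218,247), with the blue look-alike at (177,213). The lid is at (351,271), the roll at (217,144) and the nearest jar at (408,175).

```bash
cat >> h.py <<'E'
from scipy.spatial.transform import Rotation as Ro
def world(c,u,v,z=None,depth=None):
    """pixels -> world, on plane z (pinhole) or by depth"""
    u=np.asarray(u,float);v=np.asarray(v,float)
    r=np.stack([(u-c['cx'])/c['fx'],(v-c['cy'])/c['fy'],np.ones_like(u)],-1)
    o=np.array(c['origin']); 
    if depth is not None: return o+Ro.from_euler('xyz',c['attitude']).apply(r*np.asarray(depth)[...,None])
    w=Ro.from_euler('xyz',c['attitude']).apply(r)
    return o+w*((z-o[2])/w[...,2])[...,None]
def blobs(m,amin=15):
    n,l,s,ce=cv2.connectedComponentsWithStats(m.astype(np.uint8)); return [(ce[i],s[i],l==i) for i in range(1,n) if s[i][4]>=amin]
E
python3 - <<'E'
from h import *
for n in("top","scene"):
    f=np.load(n+"0.npz");p,d=f['p'],f['d'];c=get_calibration(n)
    H,W=d.shape;vv,uu=np.mgrid[:H,:W]
    X=world(c,uu.ravel(),vv.ravel(),depth=d.ravel()).reshape(H,W,3)
    np.save(n+"X.npy",X)
    hsv=cv2.cvtColor(p,cv2.COLOR_RGB2HSV)
    z=X[...,2]; ok=(d>0)&(X[...,0]>250)&(X[...,0]<750)&(np.abs(X[...,1])<700)
    print(n)
    for lab,m in(("elevated 6-58",ok&(z>8)&(z<58)),("58+",ok&(z>60)&(z<130))):
        for ce,s,mm in blobs(m,20):
            P=X[mm]; print(lab,ce.round(1),s[4],np.median(P,0).round(0),'zmax',np.percentile(P[:,2],95).round(0),P.min(0).round(0)[:2],P.max(0).round(0)[:2],'hsv',np.median(hsv[mm],0))
E
```

```text
top
elevated 6-58 [422.2 134.4] 57 [ 743. -301.   33.] zmax 55.0 [ 720. -308.] [ 750. -293.] hsv [ 19. 109.  43.]
elevated 6-58 [455.2 137.1] 77 [ 727. -387.   48.] zmax 57.0 [ 724. -412.] [ 750. -356.] hsv [17. 49. 64.]
elevated 6-58 [289.3 134.5] 53 [748.  62.  33.] zmax 54.0 [745.  45.] [750.  76.] hsv [90. 21. 61.]
elevated 6-58 [314.6 133.9] 35 [748.  -8.  35.] zmax 52.0 [747. -17.] [750.   3.] hsv [90.  8. 62.]
elevated 6-58 [394.4 133.4] 38 [ 746. -225.   38.] zmax 54.0 [ 742. -234.] [ 750. -218.] hsv [16.  71.5 66. ]
elevated 6-58 [217.7 144. ] 451 [720. 256.  47.] zmax 52.0 [695. 224.] [750. 292.] hsv [ 15.   7. 122.]
elevated 6-58 [ 83.4 167. ] 535 [661. 613.  34.] zmax 56.0 [608. 605.] [750. 700.] hsv [20. 57. 40.]
elevated 6-58 [113.  136.3] 21 [749. 542.  40.] zmax 57.0 [748. 533.] [750. 550.] hsv [18. 98. 59.]
elevated 6-58 [146.6 147.4] 362 [714. 443.  39.] zmax 50.0 [694. 412.] [750. 502.] hsv [19. 67. 65.]
elevated 6-58 [391.6 156.8] 135 [ 676. -212.   38.] zmax 54.0 [ 660. -233.] [ 714. -203.] hsv [15. 50. 64.]
elevated 6-58 [421.8 158.5] 97 [ 673. -293.   37.] zmax
[... 3671 characters left out ...]
hsv [ 21.  90. 102.]
elevated 6-58 [120.5 400.5] 4678 [539. 525.  14.] zmax 16.0 [416. 455.] [623. 617.] hsv [60. 11. 20.]
elevated 6-58 [ 30.8 412.6] 357 [610. 632.  41.] zmax 56.0 [608. 619.] [613. 659.] hsv [23. 21. 67.]
58+ [328.8 133.7] 2564 [ 669. -257.   99.] zmax 103.0 [ 586. -420.] [ 750. -198.] hsv [ 22. 139. 138.]
58+ [420.6 138.6] 95 [ 469. -414.   84.] zmax 94.0 [ 459. -427.] [ 481. -407.] hsv [14. 79. 77.]
58+ [287.3 212. ] 4332 [566.  22.  73.] zmax 84.0 [ 492. -111.] [640. 170.] hsv [94. 13. 96.]
58+ [  9.8 364.4] 29 [677. 614.  85.] zmax 119.0 [633. 612.] [704. 618.] hsv [16. 93. 58.]
58+ [ 14.2 398.3] 983 [610. 641.  92.] zmax 125.0 [607. 619.] [614. 671.] hsv [24. 23. 67.]
```

```bash
python3 - <<'E'
from h import *
f=np.load("top0.npz");p,d=f['p'],f['d'];X=np.load("topX.npy");z=X[...,2];x=X[...,0];y=X[...,1]
def rect(m): return cv2.minAreaRect(X[m][:,:2].astype(np.float32))
reg=(x>480)&(x<660)&(y>-125)&(y<190)
print('tower',rect(reg&(z>67)&(z<73)&(y<40)),'all',rect(reg&(z>30)))
pm=reg&(z>60)&(y>45); P=X[pm]
c0=cv2.minEnclosingCircle(P[:,:2].astype(np.float32)); print('pan circle',c0)
c=np.array(c0[0]); r=np.hypot(*(P[:,:2]-c).T)
for a in range(0,65,5):
    k=(r>=a)&(r<a+5); print(a,np.median(P[k,2]).round(1),end=' ')
print()
k=reg&(z>78)&(y<30); Q=X[k]; print('shaft',k.sum(),np.median(Q,0),Q.min(0),Q.max(0))
for n,(u,v,s) in {'a':(335,197,26),'b':(421,241,18)}.items():
    for t in('top','scene'):pass
sc=np.load("scene0.npz")['p']
t=[cv2.resize(i,(390,290),interpolation=cv2.INTER_CUBIC) for i in (p[175:219,300:360],p[222:258,398:446],sc[175:219,282:342],sc[165:201,375:423])]
cv2.imwrite("pics/crop1.png",cv2.cvtColor(np.vstack([np.hstack(t[:2]),np.hstack(t[2:])]),cv2.COLOR_RGB2BGR))
E
```

```text
tower ((564.387939453125, -35.41252136230469), (139.06881713867188, 140.4048614501953), 85.70099639892578) all ((568.5778198242188, 33.883209228515625), (280.00146484375, 145.33578491210938), 85.44721221923828)
pan circle ((565.1295776367188, 101.71653747558594), 73.39800262451172)
0 81.2 5 80.6 10 80.7 15 80.0 20 80.3 25 80.1 30 80.4 35 80.4 40 80.5 45 80.2 50 80.3 55 80.5 60 80.0 
shaft 122 [561.94476179 -49.62520066  86.01962776] [548.74282458 -65.26665015  78.20556872] [580.08946797 -34.83635561 105.02108617]
```

View pics/crop1.png

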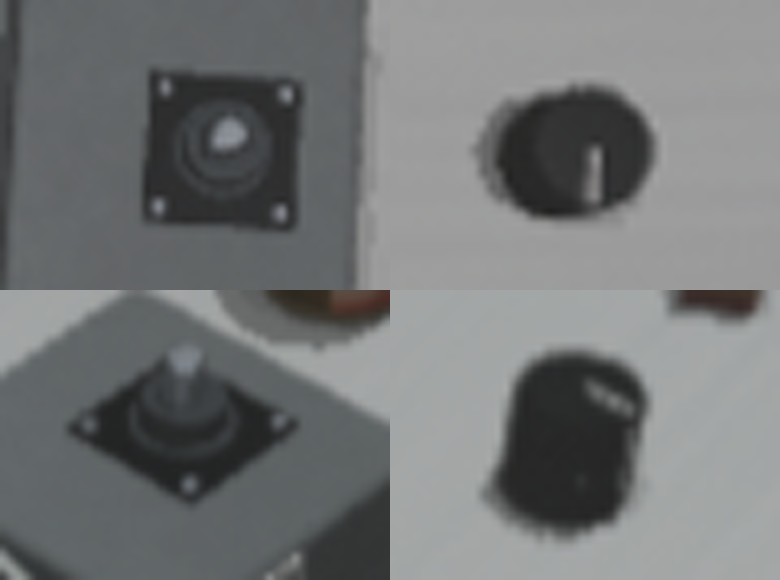

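>>> jog_arm(
  plan=[0.243,0.765,-0.09,0,0,68.3,0.243,0.765,-0.09,0,0,68.3,0.243,0.765,-0.09,0,0,68.3,0.243,0.765,-0.09,0,0,68.3,0.243,0.765,-0.09,0,0,68.3,0.243,0.765,-0.09,0,0,68.3,0.243,0.765,-0.09,0,0,68.3,0.243,0.765,-0.09,0,0,68.3,0.243,0.765,-0.09,0,0,68.3,0.243,0.765,-0.09,0,0,68.3,0.243,0.765,-0.09,0,0,68.3,0.243,0.765,-0.09,0,0,68.3,0.243,0.765,-0.09,0,0,68.3,0.243,0.765,-0.09,0,0,68.3,0.243,0.765,-0.09,0,0,68.3,0.243,0.765,-0.09,0,0,68.3,0.243,0.765,-0.09,0,0,68.3,0.243,0.765,-0.09,0,0,68.3,0.243,0.765,-0.09,0,0,68.3,0.243,0.765,-0.09,0,0,68.3],
  claw=0.06,
  force=15,
)

```text
clock: 2.1
eef_pos: [445.8, 252.6, 115.8]
eef_rot: [3.141, -0.0, 1.568]
wrist_force: [-0.4, 0.2, -0.1]
finger_gap: 60.3
finger_force: 0.0
```

>>> jog_arm(
  plan=[0,0,-0.05,0,0,0,0,0,-0.09,0,0,0,0,0,-0.107,0,0,0,0,0,-0.107,0,0,0],
)

```text
clock: 2.5
eef_pos: [444.8, 252.2, 6.8]
eef_rot: [-3.138, 0.002, 1.568]
wrist_force: [-0.2, -0.1, 0.9]
finger_gap: 59.8
finger_force: 0.0
```

>>> jog_arm(
  plan=[0,0,0,0,0,0,0,0,0,0,0,0,0,0,0,0,0,0,0,0,0,0,0,0,0,0,0,0,0,0],
  claw=0.02,
)

```text
clock: 3.0
eef_pos: [446.1, 253.9, 9.1]
eef_rot: [3.141, -0.0, 1.57]
wrist_force: [-2.2, -2.4, 6.0]
finger_gap: 27.9
finger_force: 15.0
```

>>> jog_arm(
  plan=[0,0,0.03,0,0,0,0,0,0.08,0,0,0,0.03,-0.03,0.11,0,0,0,0.065,-0.06,0.11,0,0,0,0.1,-0.09,0.11,0,0,0,0.132,-0.118,0.105,0,0,0,0.132,-0.118,0.09,0,0,0,0.132,-0.118,0.081,0,0,0,0.132,-0.118,0.077,0,0,0,0.132,-0.118,0.077,0,0,0,0.132,-0.118,0.077,0,0,0],
)

```text
clock: 4.1
eef_pos: [577.6, 136.6, 86.0]
eef_rot: [3.141, -0.0, 1.571]
wrist_force: [-0.7, 0.0, -1.5]
finger_gap: 27.5
finger_force: 15.0
```

>>> jog_arm(
  plan=[0,0,0,0,0,0,0,0,0,0,0,0,0,0,0,0,0,0],
  claw=0.05,
)

```text
clock: 4.4
eef_pos: [578.0, 136.0, 85.9]
eef_rot: [3.141, -0.0, 1.57]
wrist_force: [-0.5, -0.2, 0.3]
finger_gap: 47.5
finger_force: 0.0
```

```bash
cat >> h.py <<'E'
def grid(n):
    p,d,c=snap(n);H,W=d.shape;vv,uu=np.mgrid[:H,:W]
    return p,d,c,world(c,uu.ravel(),vv.ravel(),depth=d.ravel()).reshape(H,W,3)
E
python3 - <<'E'
from h import *
p,d,c,X=grid("scene"); print(manip.read_state()['clock'])
cv2.imwrite("pics/s1.png",cv2.cvtColor(cv2.resize(p[160:300,190:380],None,fx=4,fy=4,interpolation=cv2.INTER_CUBIC),cv2.COLOR_RGB2BGR))
E
```

```text
4.45
```

View pics/s1.png

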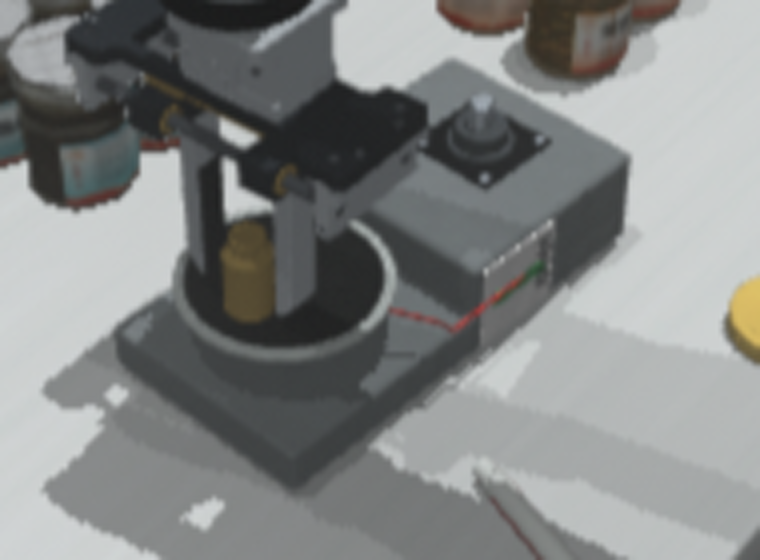

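The weight stands in the pan, at about (248,275) in the crop, and the red pointer meets the dial near the green band. I'll lift clear and measure the pan height.

>>> jog_arm(
  plan=[0,0,0.04,0,0,0,0,0,0.08,0,0,0,-0.025,0.04,0.1,0,0,0,-0.05,0.08,0.1,0,0,0,-0.07,0.12,0.08,0,0,0,-0.09,0.165,0.05,0,0,0,-0.117,0.205,0.04,0,0,0,-0.117,0.222,0.02,0,0,0,-0.117,0.222,0.0,0,0,0],
  claw=0.06,
)

```text
clock: 5.35
eef_pos: [459.7, 360.5, 84.9]
eef_rot: [3.141, -0.001, 1.573]
wrist_force: [0.3, -0.4, 0.1]
finger_gap: 60.3
finger_force: 0.0
```

```bash
cat > pan.py <<'E'
from h import *
for n in("scene","top"):
    p,d,c,X=grid(n); x,y,z=X[...,0],X[...,1],X[...,2]
    t=(x>520)&(x<610)&(y>0)&(y<30)&(z>60)&(z<90); zt=np.median(z[t])
    r=np.hypot(x-576,y-109); m=(r<55)&(z>50)&(z<100)
    h,e=np.histogram(z[m],bins=np.arange(50,100,1)); zp=e[h.argmax()]+.5; zp=np.median(z[m&(abs(z-zp)<2)])
    print(n,'tower',zt,'pan',zp,'n',m.sum(),'sunk',15-(zp-zt), p.shape)
    hsv=cv2.cvtColor(p,cv2.COLOR_RGB2HSV); near=(x>480)&(x<530)&(y<20)&(y>-100)&(z>20)&(z<70)
    for nm,k in(('red',((hsv[...,0]<8)|(hsv[...,0]>172))&(hsv[...,1]>120)),('green',(hsv[...,0]>45)&(hsv[...,0]<85)&(hsv[...,1]>90))):
        q=X[k&near&(hsv[...,2]>60)]; print(nm,len(q),q.mean(0) if len(q) else '')
    w=m&(z>zp+44); 
    for ce,s,mm in blobs(w,5): print('wtop',X[mm].mean(0))
print(manip.read_state()['clock'],manip.read_state()['eef_pos'])
E
python3 pan.py
```

```text
scene tower 71.08548137552833 pan 73.62489537620206 n 294 sunk 12.46058599932627 (420, 560, 3)
red 4 [497.45629985  10.53244781  43.32607746]
green 1 [497.06320546  -8.47955092  40.40908172]
top tower 69.55315360428472 pan 72.40431505865627 n 1291 sunk 12.14883854562845 (420, 560, 3)
red 0 
green 0 
5.45 [459.46023439 357.61431414  83.03548227]
```

One weight sinks the pan about 12.3 mm, so the second is needed (about 20.3 mm).

>>> jog_arm(
  plan=[0,0,-0.045,0,0,0,0,0,-0.077,0,0,0,0,0,-0.077,0,0,0,0,0,-0.077,0,0,0],
)

```text
clock: 5.85
eef_pos: [461.7, 357.8, 10.1]
eef_rot: [3.141, -0.001, 1.569]
wrist_force: [-0.8, -0.6, 1.3]
finger_gap: 60.4
finger_force: 0.0
```

>>> jog_arm(
  plan=[0,0,0,0,0,0,0,0,0,0,0,0,0,0,0,0,0,0,0,0,0,0,0,0,0,0,0,0,0,0],
  claw=0.02,
)

```text
clock: 6.35
eef_pos: [461.1, 357.9, 9.0]
eef_rot: [3.141, -0.0, 1.57]
wrist_force: [0.7, -0.4, 4.6]
finger_gap: 27.6
finger_force: 15.0
```

>>> jog_arm(
  plan=[0,0,0.045,0,0,0,0.0,-0.02,0.09,0,0,0,0.02,-0.05,0.13,0,0,0,0.04,-0.09,0.15,0,0,0,0.06,-0.135,0.15,0,0,0,0.08,-0.18,0.15,0,0,0,0.1,-0.225,0.15,0,0,0,0.113,-0.268,0.145,0,0,0,0.113,-0.276,0.12,0,0,0,0.113,-0.276,0.09,0,0,0,0.113,-0.276,0.075,0,0,0,0.113,-0.276,0.069,0,0,0,0.113,-0.276,0.069,0,0,0,0.113,-0.276,0.069,0,0,0],
)

```text
clock: 7.75
eef_pos: [574.4, 82.2, 78.6]
eef_rot: [3.14, -0.0, 1.57]
wrist_force: [-0.0, 0.6, -0.7]
finger_gap: 27.5
finger_force: 15.0
```

>>> jog_arm(
  plan=[0,0,0,0,0,0,0,0,0,0,0,0,0,0,0,0,0,0],
  claw=0.05,
)

```text
clock: 8.05
eef_pos: [574.2, 81.9, 78.1]
eef_rot: [3.141, -0.0, 1.57]
wrist_force: [-0.5, -1.0, 0.9]
finger_gap: 47.5
finger_force: 0.0
```

>>> jog_arm(
  plan=[0,0,0.04,0,0,0,0,0,0.085,0,0,0,0,-0.01,0.13,0,0,0,-0.03,-0.04,0.15,0,0,0,-0.08,-0.075,0.15,0,0,0,-0.08,-0.115,0.15,0,0,0,-0.08,-0.132,0.15,0,0,0,-0.08,-0.132,0.15,0,0,0,-0.08,-0.132,0.15,0,0,0],
)

```text
clock: 8.95
eef_pos: [494.0, -50.0, 227.6]
eef_rot: [3.141, -0.0, 1.569]
wrist_force: [0.5, 0.2, 0.0]
finger_gap: 49.8
finger_force: 0.0
```

```bash
python3 pan.py; python3 - <<'E'
from h import *
s=manip.read_state();c=get_calibration("wrist");p,d=camera("wrist");np.savez("w1.npz",p=p,d=d,o=c['origin'],a=c['attitude']);print(c)
cv2.imwrite("pics/w1.png",cv2.cvtColor(p,cv2.COLOR_RGB2BGR))
E
```

```text
scene tower 71.2566308474585 pan 65.54056591778533 n 1287 sunk 20.716064929673166 (420, 560, 3)
red 1 [496.77989517  18.74224427  39.14087826]
green 1 [497.28429379  -8.83527681  40.02595807]
top tower 70.0284372869097 pan 63.76038927546415 n 1209 sunk 21.268048011445558 (420, 560, 3)
red 5 [494.44431669  13.3145487   38.54286748]
green 0 
9.05 [494.05847496 -49.34635113 227.44088792]
{'fx': 325.19226210127806, 'fy': 325.19226210127806, 'cx': 285.649318709361, 'cy': 205.70653235849977, 'origin': array([495.24959506,  19.16382267, 406.89414717]), 'attitude': array([ 2.90368301e+00, -1.53309509e-04,  3.95930710e-04])}
```

View pics/w1.png

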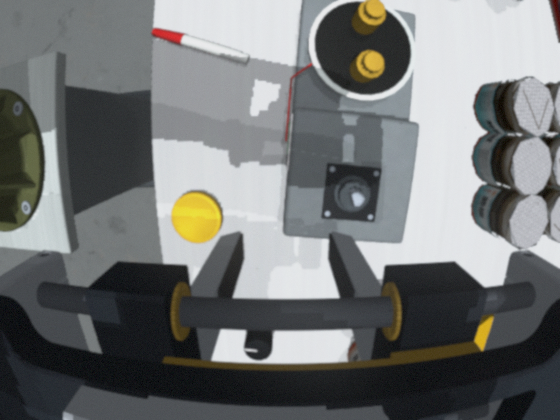

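Two weights stand in the pan and it is sunk about 21 mm, so the pointer is in the band. The wrist view shows the shaft at (356,197) and the knob at (258,345). I'll move closer to see the shaft's flat.

>>> jog_arm(
  plan=[0.03,-0.03,-0.04,0,0,0,0.069,-0.06,-0.07,0,0,0,0.069,-0.06,-0.1,0,0,0,0.069,-0.06,-0.1,0,0,0,0.069,-0.06,-0.1,0,0,0],
)

```text
clock: 9.6
eef_pos: [562.7, -109.3, 127.8]
eef_rot: [-3.14, -0.0, 1.571]
wrist_force: [0.3, 0.3, 0.2]
finger_gap: 50.3
finger_force: 0.0
```

```bash
cat >> h.py <<'E'
def wpix(c,P):
    q=Ro.from_euler('xyz',c['attitude']).inv().apply(np.atleast_2d(P)-c['origin'])
    th=np.arctan2(np.hypot(q[:,0],q[:,1]),q[:,2]); ph=np.arctan2(q[:,1],q[:,0])
    return np.stack([c['cx']+c['fx']*th*np.cos(ph),c['cy']+c['fy']*th*np.sin(ph)],-1)
def ortho(p,c,x0,x1,y0,y1,z,s=0.25):
    """resample the wrist picture on the plane z: rows = -x downwards (x1 at top), cols = y decreasing"""
    xs=np.arange(x1,x0,-s);ys=np.arange(y1,y0,-s);gx,gy=np.meshgrid(xs,ys,indexing='ij')
    m=wpix(c,np.stack([gx.ravel(),gy.ravel(),np.full(gx.size,z)],-1)).reshape(*gx.shape,2).astype(np.float32)
    return cv2.remap(p,m[...,0],m[...,1],cv2.INTER_CUBIC)
E
python3 - <<'E'
from h import *
c=get_calibration("wrist");p,d=camera("wrist");np.savez("w2.npz",p=p,d=d,o=c['origin'],a=c['attitude'])
uv=wpix(c,[563,-50,100])[0];print(c['origin'],uv)
# shaft tip at z 101, base collar 85, and knob line from earlier wide pictures
a=ortho(p,c,533,593,-80,-20,101,0.1)
b=ortho(p,c,533,593,-80,-20,85,0.1)
im=np.hstack([cv2.resize(a,(400,400)),cv2.resize(b,(400,400))]);cv2.imwrite("pics/w2.png",cv2.cvtColor(im,cv2.COLOR_RGB2BGR))
E
```

```text
[564.10806473 -40.86054734 307.23828912] [284.21425452 142.75834238]
```

View pics/w2.png

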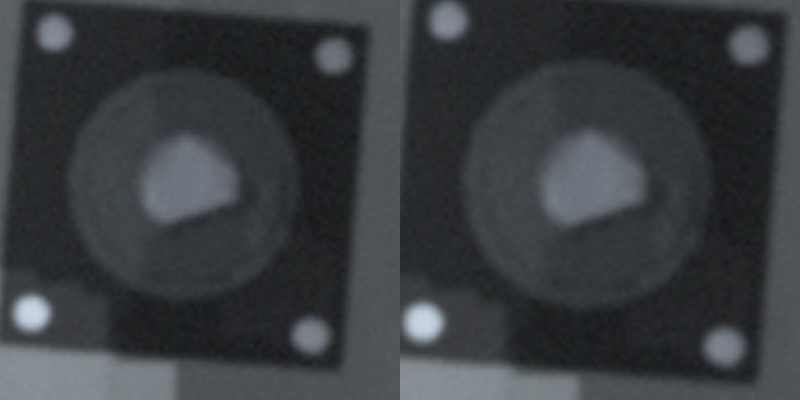

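The flat runs along the lower edge of the D, from about (165,222) to (238,195), so it faces down and slightly right. I'll refine that numerically and view the knob from the same relative pose.

>>> jog_arm(
  plan=[-0.02,-0.02,0.02,0,0,0,-0.05,-0.06,0.02,0,0,0,-0.08,-0.1,0.02,0,0,0,-0.109,-0.14,0.02,0,0,0,-0.109,-0.185,0.02,0,0,0,-0.109,-0.228,-0.02,0,0,0,-0.109,-0.228,-0.059,0,0,0,-0.109,-0.228,-0.059,0,0,0,-0.109,-0.228,-0.059,0,0,0,-0.109,-0.228,-0.059,0,0,0],
)

```text
clock: 10.65
eef_pos: [455.3, -338.0, 71.9]
eef_rot: [3.138, 0.003, 1.571]
wrist_force: [-0.0, 0.0, -0.4]
finger_gap: 50.2
finger_force: 0.0
```

```bash
python3 - <<'E'
from h import *
c=get_calibration("wrist");p,d=camera("wrist");np.savez("w3.npz",p=p,d=d,o=c['origin'],a=c['attitude'])
print(manip.read_state()['eef_pos'],c['origin'])
f=np.load("w2.npz");c2=dict(c,origin=f['o'],attitude=f['a'])
a=ortho(f['p'],c2,533,593,-80,-20,101,0.1)
g=cv2.GaussianBlur(cv2.cvtColor(a,cv2.COLOR_RGB2GRAY),(0,0),4)
t,_=cv2.threshold(g[180:360,180:390].copy(),0,255,cv2.THRESH_OTSU); print('otsu',t)
m=g>t
lab=[b for b in blobs(m,500) if b[2][270,280]]
ce,s,mm=lab[0]; k,_=cv2.findContours(mm.astype(np.uint8),0,1); k=max(k,key=cv2.contourArea); print('area mm2',s[4]*.01,ce)
ap=cv2.approxPolyDP(k,8,True)[:,0]; print(np.c_[593-ap[:,1]*.1,-20-ap[:,0]*.1])
X=np.load("sceneX.npy");z=X[...,2];reg=(X[...,0]>480)&(X[...,0]<660)&(X[...,1]>-125)&(X[...,1]<40)&(z>67.5)&(z<74)
print('scene tower',cv2.minAreaRect(X[reg][:,:2].astype(np.float32)))
b=ortho(p,c,424,484,-309,-249,42,0.1)
im=np.hstack([cv2.resize(a,(400,400)),cv2.resize(b,(400,400))]);cv2.imwrite("pics/w3.png",cv2.cvtColor(im,cv2.COLOR_RGB2BGR))
E
```

```text
[ 455.23126957 -338.06407508   71.61663989] [ 455.86297737 -268.9989774   251.1606071 ]
otsu 84.0
area mm2 132.96 [277.14335138 270.90004513]
[[571.3 -51. ]
 [572.5 -47.3]
 [568.8 -42.3]
 [565.3 -40.9]
 [560.5 -42.5]
 [559.8 -45.5]
 [563.3 -54.8]
 [567.1 -55. ]]
scene tower ((566.0070190429688, -33.534690856933594), (141.08465576171875, 141.87490844726562), 86.50851440429688)
```

View pics/w3.png

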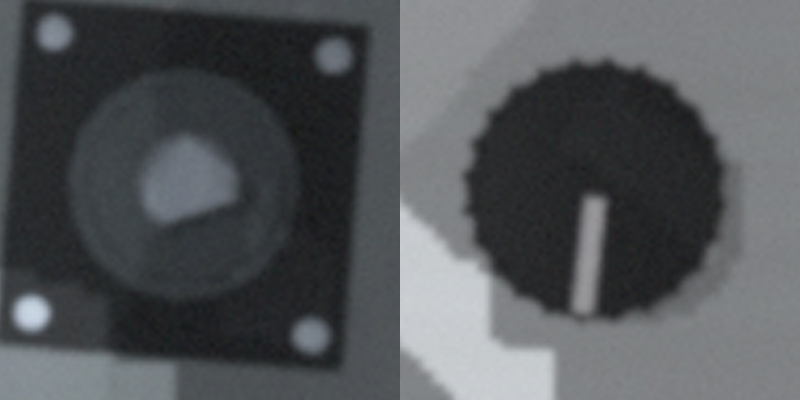

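The white line runs from (595,195) to (584,313), so the knob yaw is about -5.3°. The shaft yaw is about +20.6°, so the knob must turn about +26°. The knob centre is near (454.5, -279.5).

>>> jog_arm(
  plan=[0.0005,0.03,0,0,0,0,0.0005,0.0585,0,0,0,0,0.0005,0.0585,0,0,0,0,0.0005,0.0585,-0.03,0,0,0,0.0005,0.0585,-0.0585,0,0,0,0.0005,0.0585,-0.0585,0,0,0,0.0005,0.0585,-0.0585,0,0,0],
  claw=0.065,
)

```text
clock: 11.4
eef_pos: [455.0, -280.1, 11.5]
eef_rot: [3.141, 0.001, 1.57]
wrist_force: [-0.3, -0.8, 0.6]
finger_gap: 65.1
finger_force: 0.0
```

>>> jog_arm(
  plan=[0,0,0,0,0,0,0,0,0,0,0,0,0,0,0,0,0,0,0,0,0,0,0,0,0,0,0,0,0,0],
  claw=0.03,
  force=30,
)

```text
clock: 11.9
eef_pos: [454.6, -279.9, 10.6]
eef_rot: [3.141, 0.001, 1.57]
wrist_force: [-1.1, 0.7, 6.4]
finger_gap: 38.8
finger_force: 30.0
```

>>> jog_arm(
  plan=[0,0,0.03,0,0,0,0,0.01,0.08,0,0,8,0.02,0.04,0.115,0,0,16,0.04,0.08,0.115,0,0,24,0.06,0.125,0.115,0,0,26,0.08,0.17,0.115,0,0,26,0.1,0.21,0.115,0,0,26,0.1105,0.23,0.11,0,0,26,0.1105,0.23,0.11,0,0,26,0.1105,0.23,0.11,0,0,26,0.1105,0.23,0.11,0,0,26],
)

```text
clock: 13.0
eef_pos: [564.5, -50.8, 120.1]
eef_rot: [-3.141, 0.0, 2.023]
wrist_force: [0.4, -0.8, -0.7]
finger_gap: 38.6
finger_force: 30.0
```

```bash
python3 - <<'E'
from h import *
s=manip.read_state();c=get_calibration("wrist");p,d=camera("wrist");np.savez("w4.npz",p=p,d=d,o=c['origin'],a=c['attitude'])
print(s['eef_pos'],s['eef_rot'],c['origin'])
uv=wpix(c,[[565,-49.5,85],[565,-49.5,110],[565,-49.5,152]]);print(uv)
u,v=uv[1].astype(int)
q,_,_=snap("scene")
im=np.hstack([cv2.resize(p[v-75:v+75,u-75:u+75],(400,400),interpolation=cv2.INTER_CUBIC),cv2.resize(q[140:240,260:360],(400,400),interpolation=cv2.INTER_CUBIC)])
cv2.imwrite("pics/w4.png",cv2.cvtColor(im,cv2.COLOR_RGB2BGR))
E
```

```text
[564.52873538 -50.75092298 120.06560099] [-3.14143861e+00  8.89430297e-05  2.02260156e+00] [536.00002075  10.97064007 299.52975365]
[[285.13086434 226.76203549]
 [285.07279952 238.83020434]
 [284.93885881 266.97890802]]
```

View pics/w4.png

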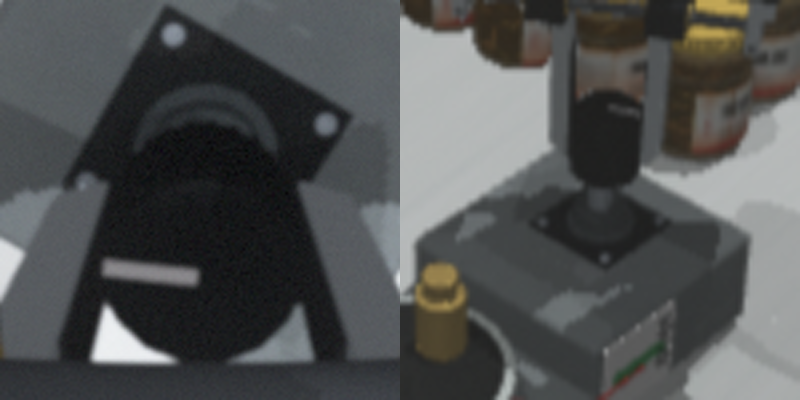

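```bash
cat >> h.py <<'E'
def wray(c,u,v,z):
    x=np.array([(u-c['cx'])/c['fx'],(v-c['cy'])/c['fy']]);t=np.hypot(*x)
    w=Ro.from_euler('xyz',c['attitude']).apply([*(x/t*np.sin(t)),np.cos(t)]); o=np.array(c['origin'])
    return o+w*(z-o[2])/w[2]
E
python3 - <<'E'
from h import *
cc=get_calibration("wrist")
C=lambda f:dict(cc,origin=f['o'],attitude=f['a'])
f2,f4=np.load("w2.npz"),np.load("w4.npz");c2,c4=C(f2),C(f4)
print("w2 screws z71")
S=[]
for a,b in((55,33),(310,335),(333,55),(31,313)):
    u,v=wpix(c2,[593-b*.15,-20-a*.15,101])[0]; S.append(wray(c2,u,v,71)); print(S[-1].round(1))
print('mean',np.mean(S,0).round(2))
u0,v0=285-75,238-75; k=150/400
for n,a,b,z in(('scrA',173,35,71),('scrB',325,123,71),('line in',198,278,151.6),('line out',103,268,151.6)):
    print(n,wray(c4,u0+a*k,v0+b*k,z).round(2))
q,d,c,X=grid("scene")
# knob silhouette in scene vs prediction, shaft below
g=cv2.cvtColor(q,cv2.COLOR_RGB2GRAY)
def proj(P):
    r=Ro.from_euler('xyz',c['attitude']).inv().apply(np.array(P)-c['origin']);return c['cx']+c['fx']*r[0]/r[2],c['cy']+c['fy']*r[1]/r[2]
for z in(105,112,118,125): print(z,np.round(proj([565,-49.5,z]),1))
for v in range(180,193,1): print(v,g[v,298:326])
E
```

```text
w2 screws z71
[591.5 -26.4  71. ]
[539.6 -70.2  71. ]
[587.8 -74.2  71. ]
[543.4 -22.3  71. ]
mean [565.59 -48.28  71.  ]
scrA [543.95 -22.85  71.  ]
scrB [591.74 -26.51  71.  ]
line in [564.84 -49.95 151.6 ]
line out [548.07 -55.96 151.6 ]
105 [310.4 183.7]
112 [310.5 181.3]
118 [310.7 179.1]
125 [310.8 176.6]
180 [ 98  97  94  90  58  37  32  32  32  32  32  32  32  31  32  31  32  33
  31  31  32  43  83  91  97 109 115 116]
181 [ 97  94  92  88  57  36  32  32  32  32  33  31  33  33  32  32  32  32
  31  32  32  50 111 114 116 117 118 118]
182 [ 94  91  92  89  61  39  32  32  32  32  31  32  32  32  32  33  32  32
  32  32  33  63 147 157 155 130 123 123]
183 [ 91  91  91  90  79  56  36  34  33  32  32  33  31  31  31  33  31  32
  32  31  37  71 132 157 172 162 159 160]
184 [ 91  91  91  92  89  78  51  39  33  32  31  31  32  32  33  31  32  33
  31  35  53  80 100 121 149 170 176 178]
185 [ 89  91  91  91  91  89  78  65  40  34  33  34  31  33  32  32  34  35
  39  48  74  87  90  94 111 133 151 173]
186 [ 75  88  89  90  89  90  93  72  45  45  44  40  37  36  37  37  46  51
  69  76  86  89  90  90  92  96 111 140]
187 [ 60  70  72  72  72  72  71  56  44  56  60  59  58  55  53  45  52  66
  83  87  89  90  90  90  90  90  92 103]
188 [56 58 58 57 51 47 43 42 44 59 66 69 69 64 58 50 48 57 67 76 86 89 90 90
 90 89 89 90]
189 [56 55 48 45 38 36 38 41 44 58 66 69 70 64 60 49 43 44 46 55 71 85 89 90
 90 89 89 89]
190 [54 48 39 34 33 37 41 42 45 59 66 69 69 63 55 46 41 41 41 40 48 64 78 86
 88 89 89 88]
191 [44 38 34 33 34 38 41 42 44 55 64 67 68 61 51 43 42 41 41 36 37 41 55 67
 78 85 88 88]
192 [34 33 32 33 38 39 42 44 42 47 55 59 60 55 46 42 42 42 41 39 35 34 36 43
 55 66 77 86]
```

Both views put the knob about 1.4 mm off the axis and the yaw is within 1°. I'll shift by (+0.8, +1.1) mm and lower it.

>>> jog_arm(
  plan=[0.0008,0.0011,0,0,0,0.5,0.0008,0.0011,-0.004,0,0,0.5,0.0008,0.0011,-0.008,0,0,0.5,0.0008,0.0011,-0.011,0,0,0.5,0.0008,0.0011,-0.014,0,0,0.5,0.0008,0.0011,-0.014,0,0,0.5,0.0008,0.0011,-0.014,0,0,0.5],
)

```text
clock: 13.85
eef_pos: [565.6, -48.6, 105.8]
eef_rot: [-3.141, -0.0, 2.032]
wrist_force: [-0.7, -0.4, -0.9]
finger_gap: 38.7
finger_force: 30.0
```

>>> jog_arm(
  plan=[0,0,-0.004,0,0,0,0,0,-0.007,0,0,0,0,0,-0.009,0,0,0,0,0,-0.0105,0,0,0,0,0,-0.0115,0,0,0,0,0,-0.0115,0,0,0,0,0,-0.0115,0,0,0,0,0,-0.0115,0,0,0],
)

```text
clock: 14.65
eef_pos: [565.6, -48.6, 94.5]
eef_rot: [-3.142, 0.0, 2.032]
wrist_force: [-3.2, -0.6, 2.5]
finger_gap: 38.5
finger_force: 30.0
```

>>> jog_arm(
  plan=[0,0,-0.002,0,0,0,0,0,-0.004,0,0,0,0,0,-0.0055,0,0,0,0,0,-0.0055,0,0,0,0,0,-0.0055,0,0,0,0,0,-0.0055,0,0,0,0,0,-0.0055,0,0,0],
)

```text
clock: 15.35
eef_pos: [565.7, -48.6, 89.0]
eef_rot: [3.142, 0.0, 2.032]
wrist_force: [-5.3, -1.4, 5.3]
finger_gap: 38.7
finger_force: 30.0
```

>>> jog_arm(
  plan=[-0.0005,0,-0.001,0,0,0,-0.0005,0,-0.001,0,0,0,-0.0005,0,-0.001,0,0,0,-0.0005,0,-0.001,0,0,0,-0.0005,0,-0.001,0,0,0],
)

```text
clock: 15.85
eef_pos: [565.6, -48.6, 88.3]
eef_rot: [3.141, 0.001, 2.032]
wrist_force: [-2.9, -0.6, 6.3]
finger_gap: 38.7
finger_force: 30.0
```

```bash
python3 pan.py | grep sunk; python3 - <<'E'
from h import *
F=[]
for i in range(6): q,d,c=snap("scene"); F.append(manip.read_state()['wrist_force'])
print(np.mean(F,0),np.std(F,0))
cw=get_calibration("wrist");p,_=camera("wrist");u,v=wpix(cw,[565,-49.5,100])[0].astype(int)
im=np.hstack([cv2.resize(p[v-75:v+75,u-75:u+75],(400,400),interpolation=cv2.INTER_CUBIC),cv2.resize(q[150:250,250:350],(400,400),interpolation=cv2.INTER_CUBIC)])
cv2.imwrite("pics/w5.png",cv2.cvtColor(im,cv2.COLOR_RGB2BGR))
E
```

```text
scene tower 71.28613791937505 pan 65.57586210189419 n 1284 sunk 20.710275817480863 (420, 560, 3)
top tower 69.78811409714547 pan 64.42398401001674 n 1202 sunk 20.36413008712873 (420, 560, 3)
[-2.64402466 -0.66860592  6.02143934] [0.2944618  0.65102799 0.30609657]
```

View pics/w5.png

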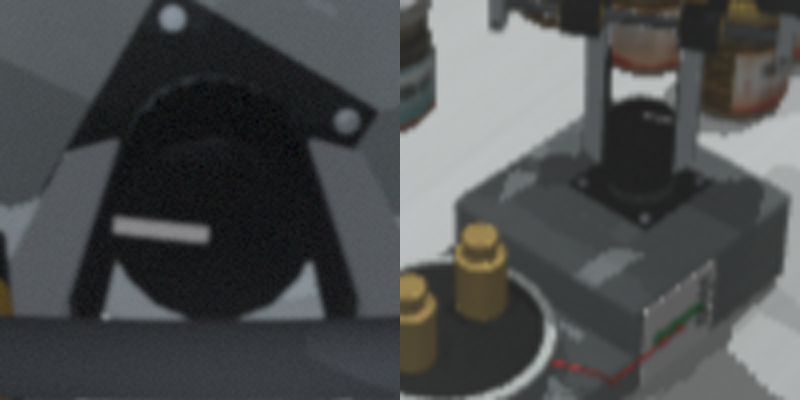

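The knob is seated down to its collar between the fingers, with the line at (113,228)–(208,235). Both weights are in the pan and the pointer is in the green band. The push of about 6.5 N means the shaft is in roughly 6 mm, so I'm handing in.

```bash
python3 -c "
from cell import manip; print(manip.sign_off())"
```

```text
the job is handed in; nothing more can be done
None
```

The job is handed in, with no verdict returned: two weights are on the pan (sunk about 20.5 mm, pointer in the green band), and the gripper is holding the knob on the D-shaft, flat to flat and pushed in about 6 mm (estimated from the push force).

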